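# Take the supply stack apart and set out the dressing station

### The job

Take the stack of supplies apart and set each thing flat and upright on its own place, in this order: the brown red-capped vial into the red holder, the tape roll into the yellow dish, the clear blue-capped vial into the blue holder, and last the cleared metal case into the green tray, lying lengthwise in it. Set each one down before you take the next, never let a vial fall over, and leave the tweezers and the thread carton where they lie.

Things in the scene. Friction and masses are not known exactly. Their poses are not given: they have to be found in the camera images.
- brown_vial: Brown glass vial with red cap, upright, body 43 mm in diameter up to 66 mm, narrower cap above, 77 mm tall in all, about 55 g. At the start it stands on the tape roll. Origin: centre of its underside; z up along its axis.
- tape: Cream-coloured tape roll lying flat, 62 mm in diameter, 25 mm high, with a hole of about 24 mm, about 40 g. At the start it lies on one end of the metal case, 40 mm from the case's centre along its length, with the brown vial on it. Origin: centre of its underside; z up.
- clear_vial: Clear glass vial with blue cap, same size and weight as the brown one (43 mm in diameter, 77 mm tall). At the start it stands directly on the other end of the metal case, 40 mm from the case's centre. Origin: centre of its underside; z up along its axis.
- case: Closed metal instrument case at the bottom of the stack, a rigid block 60 mm wide along its x, 150 mm long along its y (small end bails reach to 160 mm), 34 mm high with a flat top, about 250 g; its lid does not open. Grip it across the 60 mm width. It starts flat on the table. Origin: centre of its underside; z up. Either end may point either way when set down.
- red_holder: Red shallow round holder fixed to the table, 78 mm in diameter at the foot, opening about 62 mm inside, flat floor 3 mm above the table, rim 10 mm high. Origin: centre of its underside.
- blue_holder: Blue shallow round holder fixed to the table, same size as the red one (opening about 62 mm, floor 3 mm above the table, rim 10 mm high). Origin: centre of its underside.
- tape_dish: Yellow round dish fixed to the table, 94 mm in diameter, opening about 84 mm inside, flat floor 3 mm above the table, rim 7 mm high. Origin: centre of its underside.
- green_tray: Green low rectangular tray fixed to the table, 100 mm along its x and 190 mm along its y outside, 92 x 182 mm inside, floor 3 mm above the table, rim 7 mm high. Origin: centre of its underside.
- tweezers: Bystander: steel tweezers (thumb forceps) lying on the table at the left, 19 x 140 x 10 mm, to be left alone. Origin: centre of its underside.
- carton: Bystander: white and blue thread carton, 77 x 95 x 40 mm, on the table behind the work, to be left alone. Origin: centre of its underside.
Mind the look-alikes: they are no part of the job. Of the things that look like the tape, the larger one is meant.

How it is judged:
On the way, in this order (a step that is already met when the one before it is completed fails the run):
1. the brown vial stands in the red holder (horizontal distance between brown_vial and red_holder below 0.012 m and z of brown_vial in the frame of red_holder between -0.002 and 0.008 m and angle between brown_vial's own z axis and vertical below 0.12 rad and linear speed of brown_vial below 0.02 m/s and angular speed of brown_vial below 0.2 rad/s), for 0.2 s.
2. the tape roll lies in the yellow dish (horizontal distance between tape and tape_dish below 0.014 m and z of tape in the frame of tape_dish between -0.002 and 0.008 m and angle between tape's own z axis and vertical below 0.12 rad and linear speed of tape below 0.02 m/s and angular speed of tape below 0.2 rad/s), for 0.2 s.
3. the clear vial stands in the blue holder (horizontal distance between clear_vial and blue_holder below 0.012 m and z of clear_vial in the frame of blue_holder between -0.002 and 0.008 m and angle between clear_vial's own z axis and vertical below 0.12 rad and linear speed of clear_vial below 0.02 m/s and angular speed of clear_vial below 0.2 rad/s), for 0.2 s.
4. the case lies lengthwise in the green tray (horizontal distance between case and green_tray below 0.022 m and z of case in the frame of green_tray between -0.002 and 0.008 m and angle between case's own z axis and vertical below 0.12 rad and linear speed of case below 0.02 m/s and angular speed of case below 0.2 rad/s and angle between the y axis of case and the y axis of green_tray, either way round below 0.2 rad), for 0.2 s.
At the end, for the whole second after the job is handed in: Each thing released, upright and at rest on the floor of its place: vials within 12 mm of the centre of the red (brown vial) and blue (clear vial) holders, tape within 14 mm in the yellow dish, case within 22 mm in the green tray and lengthwise within 0.2 rad (all of step 1 and all of step 2 and all of step 3 and all of step 4); the robot touches nothing.
It fails at once if a vial fell over (angle between any of brown_vial, clear_vial's own z axis and vertical above 0.8 rad).
It fails at once if the tweezers or the thread carton was disturbed (moved more than 30 mm) (distance of any of tweezers, carton from where it was at the start of the episode above 0.03 m).
It also fails if it takes over 104 s, if anything falls off the work surface, if the arm or the gripper's body presses on something with over 40 N, if the wrist force passes 120 N, or if a joint passes its speed limit or range.

### The arm

A 7-joint arm with a two-finger parallel gripper is mounted at the origin on a cart in front of the work surface, level with it; the furniture and walls round the work are solid. World frame = base frame: x ahead of the robot, y to its left, z up, the work surface at z = 0. Lengths are in m, angles in rad, forces in N, time in s.
With the tool pointing down it reaches from about 0.425 to 0.875 m from the base axis. Payload 8.4 kg.
Tool frame: the origin (TCP) lies on the centre line of the jaws, within the pads' length; the fingertips stand 14 mm ahead of it and the grasp point (between the pads) lies 5 mm behind it; z points along the fingers, y is the line along which they close (so a half turn about z gives the same grasp; the last joint's range is limited). The gripper opens to 85 mm and grips with 20 to 120 N. Pads are 22 mm wide; open, the fingers measure 114 mm over their backs; the gripper's body (76 mm by 85 mm) begins 54 mm behind the grasp point. The pads swing forward as they close: fully open they stand 13 mm farther back than shut.
Start: joints at [1.07, 0.333, 0.04, 1.465, -0.013, 1.343, -0.059], TCP at [0.254, -0.598, 0.245] pointing down, gripper open.
Joint ranges: [-2.58, 2.58], [-0.38, 2.09], [-1.3, 1.39], [0.25, 2.4], [-1.5, 4.64], [0.08, 2.09], [-2.65, 2.65]. Speed limits (rad/s): [2.22, 2.22, 2.79, 2.79, 3.14, 3.14, 3.14].

### API

Orientations are given as a rotation vector (axis times angle).
In Python, from bench import arm gives the robot as it stands.
- The arm moves only by the shell command python3 -m pendant 'ROWS'. ROWS is JSON, a list of rows, each an object of numbers: "tx", "ty", "tz": the shift along the tool's x, y, z normalised to -1 to 1, where 1 is 100 cm; "ax", "ay", "az": the turn, a rotation vector about the tool's x, y, z normalised to -1 to 1, where 1 is 90 degrees; "claw": the opening, from 0 (shut) to 1 (fully open). In form: [{"tx": .., "ty": .., "tz": .., "ax": .., "ay": .., "az": .., "claw": ..}, ...]. A call has exactly 10 rows; each row is the pose to reach, as a shift and turn from the pose commanded when the call began, along the tool's axes at that moment; what a row does not reach only later rows make up. A row lasts 1/12 s, in which the tool goes at most 41.7 mm and 7.16 degrees, less where a joint would pass 70% of its speed; a pose out of reach is approached as far as the arm can. A call with a number of a shift or a turn outside -1 to 1 is refused whole. A call with a gripper value outside its range is refused whole. The fingers move at their own pace and stop on an object; the grip force is fixed at half the most. Time passes only in rows, so rows that repeat a pose let the fingers close, or fill a call up. It gives the time, the measured TCP pose, the force, the opening and the grip force at its end, in the units of the state.
- arm.get_state(): the state, without advancing time (a new reading comes with each control period).
- arm.capture(name): name is "scene" or "top" or "wrist"; returns a dict with "frame" (400x640x3 uint8, blue, green, red), "z_map" (400x640 float32, m along the optical axis (not along the pixel's ray), 0 where there is no reading), "fx", "fy", "cx", "cy" (pixels), "dist" ([k1, k2, p1, p2, k3] as OpenCV has them; the pictures are not rectified), "origin" and "orientation" of the camera in the world. Camera axes: x right, y down, z forward; pixel columns grow to the right and rows downward; lengths in m; the calibration is good to about 2 mm. A picture is of the moment at which its call begins.
- arm.close_job(): hands the job in; it is judged then, once.
The state is a dict: "time_s": time; "joint_pos": joint angles; "qd": joint speeds; "effort": joint torques, N m; "eef_pos": TCP position; "tool_rot": TCP orientation; "force": force on the tool from outside, world axes, zero at the start; "torque": the same for the moment, N m; "width": opening from 0.0 (shut) to 1.0 (fully open); "grip_force": force on a finger pad.
Only numpy, scipy, OpenCV 4.12 (cv2) and the standard library are available. Lean on these libraries where they do the work, as an engineer would, in place of code of your own. Each camera call takes 0.05 s, during which the arm holds its last target. There are 200 camera calls.

## Working session

There is one attempt and no reset: what is moved stays moved. The work goes in short steps, Python scripts to look and compute and a shell command to move; the robot and the scene stay as the last step left them, time stands still between calls to the robot, and variables do not carry over. Pictures are saved under pics/ and viewed, at most 14 in all, crops included, and the job is handed in when it is done.

```bash
mkdir -p pics; ls
python3 - <<'E'
from bench import arm
import cv2,numpy as np,pickle
s=arm.get_state();print(s)
for n in("scene","top"):
    c=arm.capture(n);cv2.imwrite(f"pics/{n}0.png",c["frame"]);pickle.dump(c,open(f"{n}.pkl","wb"))
    print(n,c["origin"],c["orientation"],c["fx"],c["fy"],c["cx"],c["cy"],c["dist"])
E
```

```text
pics
{'time_s': 0.0, 'joint_pos': array([ 1.06981075,  0.33392551,  0.03985268,  1.46622857, -0.01345523,
        1.34330289, -0.05852222]), 'qd': array([ 0.0006895 ,  0.00068907, -0.00079335,  0.00050944, -0.00032941,
        0.00142557,  0.00037227]), 'effort': array([-3.32615773e-04, -6.58564782e+01,  1.36501897e+00, -4.05557227e+01,
        1.67460140e-02,  1.29008744e-02, -2.04507762e-05]), 'eef_pos': array([ 0.254033  , -0.59785089,  0.24443239]), 'tool_rot': array([-3.07689604e+00, -6.26527760e-01,  5.75659084e-04]), 'force': array([-0.02996628,  0.21900508,  0.41927095]), 'torque': array([0.00345293, 0.00255036, 0.00541078]), 'grip_force': 0.0, 'width': 1.0020239299014595}
scene [0.07427159 0.17838713 0.83489094] [-1.39693176  2.29240088 -0.76816117] 447.6573261435632 447.6573261435632 318.54978435358754 198.80087238740504 [-0.07251824  0.          0.          0.          0.        ]
top [ 0.53336632 -0.07891791  1.18202819] [-2.14697219  2.2011688  -0.086151  ] 457.78102154427114 457.78102154427114 320.9624938607571 192.2821845826683 [-0.02686066  0.          0.          0.          0.        ]
```

View pics/scene0.png

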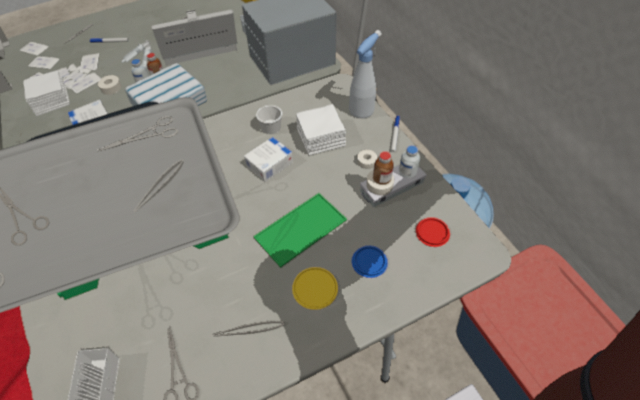

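View pics/top0.png

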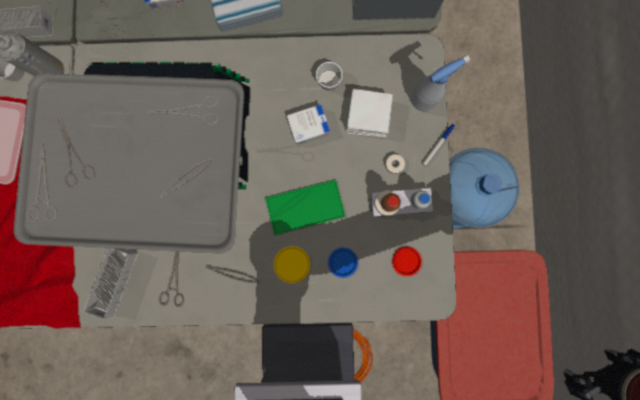

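The top view shows the stack: the brown vial's red cap is at about (391,201) and the blue cap at (423,198). The red holder is at (407,261), blue (343,262), the yellow dish (292,265) and the green tray (305,206). Tape candidates in the top view are the ring under the brown vial at (388,203) and a smaller loose roll at (395,162). Vial candidates are the stack pair and another pair on the far bench in the scene view, at (153,64) and (137,68). The stack items fit the description, because the larger tape lies on the case with the vial standing on it. Next I'll confirm with a crop and measure.

```bash
cat > h.py <<'E'
import cv2,numpy as np
from scipy.spatial.transform import Rotation as R
def ray(c,uv):
    K=np.array([[c["fx"],0,c["cx"]],[0,c["fy"],c["cy"]],[0,0,1.]])
    p=cv2.undistortPoints(np.array(uv,float).reshape(-1,1,2),K,np.array(c["dist"],float)).reshape(-1,2)
    return (R.from_rotvec(c["orientation"]).as_matrix()@np.c_[p,np.ones(len(p))].T).T
def plane(c,uv,z):
    d=ray(c,uv);o=np.array(c["origin"]);return o+d*((z-o[2])/d[:,2])[:,None]
def pts(c,uv,k=0):
    d=ray(c,uv);u=np.round(np.array(uv)).astype(int).reshape(-1,2)
    return np.array(c["origin"])+d*c["z_map"][u[:,1],u[:,0]][:,None]
def blob(c,hlo,hhi,win,s=120,v=60):
    h=cv2.cvtColor(c["frame"],cv2.COLOR_BGR2HSV)
    m=cv2.inRange(h,(hlo,s,v),(hhi,255,255))
    if hlo==0:m|=cv2.inRange(h,(172,s,v),(180,255,255))
    x0,y0,x1,y1=win;w=np.zeros_like(m);w[y0:y1,x0:x1]=m[y0:y1,x0:x1]
    q,_=cv2.findContours(w,cv2.RETR_EXTERNAL,cv2.CHAIN_APPROX_NONE)
    return max(q,key=cv2.contourArea).reshape(-1,2).astype(float)
E
python3 - <<'E'
import pickle
from h import *
t=pickle.load(open("top.pkl","rb"));s=pickle.load(open("scene.pkl","rb"))
W={"red":(0,8,(385,240,430,285),(410,212,455,250),.01),"blue":(100,130,(320,240,365,285),(345,240,395,282),.01),"yellow":(18,32,(265,240,320,290),(285,260,345,315),.007),"green":(50,75,(255,170,355,240),(245,185,355,270),.007),
"redcap":(0,8,(375,185,405,215),(372,148,396,162),.137),"bluecap":(100,125,(408,185,440,207),(400,142,422,160),.111)}
for n,(a,b,wt,ws,z) in W.items():
    for nm,c,w in(("top",t,wt),("scene",s,ws)):
        try:
            q=blob(c,a,b,w)
            P=plane(c,q,z).astype(np.float32)[:,:2]
            (cx,cy),r=cv2.minEnclosingCircle(P*1000); mr=cv2.minAreaRect(P*1000)
            print(n,nm,q.mean(0).round(),"c",round(cx),round(cy),"r",round(r),"rect",np.round(mr[0]),np.round(mr[1]),round(mr[2],1))
        except Exception as e: print(n,nm,e)
a=cv2.resize(t["frame"][140:240,350:450],None,fx=4,fy=4,interpolation=cv2.INTER_CUBIC)
b=cv2.resize(s["frame"][130:230,340:440],None,fx=4,fy=4,interpolation=cv2.INTER_CUBIC)
cv2.imwrite("pics/crop1.png",np.hstack([a,b]))
E
```

```text
red top [406. 261.] c 454 -285 r 38 rect [ 454. -285.] [74. 76.] 87.9
red scene [432. 232.] c 447 -280 r 39 rect [ 447. -280.] [74. 74.] 62.2
blue top [342. 262.] c 455 -122 r 38 rect [ 454. -122.] [74. 73.] 88.6
blue scene [369. 262.] c 448 -118 r 38 rect [ 448. -118.] [72. 75.] 60.5
yellow top [292. 264.] c 453 7 r 48 rect [453.   7.] [93. 93.] 25.4
yellow scene [315. 288.] c 448 10 r 47 rect [448.  10.] [93. 92.] 16.5
green top [305. 207.] c 599 -30 r 104 rect [598. -30.] [ 99. 187.] 12.7
green scene [299. 229.] c 593 -27 r 104 rect [593. -28.] [ 99. 187.] 12.9
redcap top [393. 201.] c 600 -237 r 15 rect [ 600. -237.] [28. 25.] 88.6
redcap scene [385. 155.] c 595 -234 r 11 rect [ 595. -234.] [20. 20.] 5.5
bluecap top [424. 198.] c 606 -314 r 11 rect [ 606. -314.] [19. 19.] 87.5
bluecap scene [412. 149.] c 602 -312 r 10 rect [ 602. -313.] [19. 15.] 62.5
```

View pics/crop1.png

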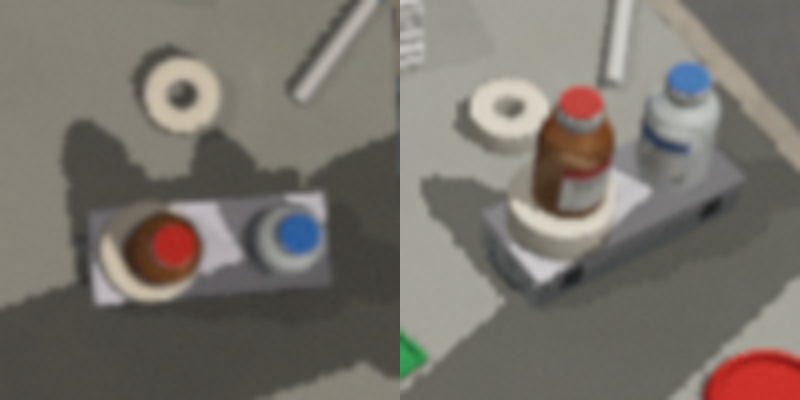

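The crop confirms it: the larger roll is in the stack under the brown vial, and the smaller loose roll at top (395,162) is the look-alike. The two views differ by about 5 mm, so I'll start from their mean and refine with the wrist camera.

```bash
cat >> h.py <<'E'
def goal(arm,x,y,z,deg):
    """mm and direction of tool y in degrees (mod 180) -> row numbers"""
    s=arm.get_state();r=R.from_rotvec(s["tool_rot"]);p=np.array(s["eef_pos"])
    M=r.as_matrix();cur=np.degrees(np.arctan2(M[1,1],M[0,1]))
    d=(deg-cur+90)%180-90;a=np.radians(cur+d)
    Y=np.array([np.cos(a),np.sin(a),0]);Z=np.array([0,0,-1.]);X=np.cross(Y,Z)
    t=M.T@(np.array([x,y,z])/1000-p);w=(r.inv()*R.from_matrix(np.c_[X,Y,Z])).as_rotvec()/(np.pi/2)
    print("t",t.round(4),"a",w.round(4),"at",(p*1000).round(1),"ydir",cur.round(1),"T",s["time_s"],"w",round(s["width"],3),"j",np.round(s["joint_pos"],2))
E
python3 -c "
from h import *;from bench import arm
goal(arm,597,-235,290,5)"
```

```text
t [ 0.4576 -0.1999 -0.0453] a [-8.000e-04 -5.000e-04 -7.998e-01] at [ 254.  -597.9  244.5] ydir -67.0 T 0.1 w 1.0 j [ 1.07  0.33  0.04  1.47 -0.01  1.34 -0.06]
```

```bash
python3 -m pendant '[{"tz":-0.045,"tx":0.04,"ty":-0.02,"az":-0.07,"claw":1},{"tz":-0.045,"tx":0.08,"ty":-0.036,"az":-0.15,"claw":1},{"tz":-0.045,"tx":0.11,"ty":-0.05,"az":-0.23,"claw":1},{"tz":-0.045,"tx":0.15,"ty":-0.065,"az":-0.3,"claw":1},{"tz":-0.045,"tx":0.19,"ty":-0.08,"az":-0.38,"claw":1},{"tz":-0.045,"tx":0.22,"ty":-0.1,"az":-0.46,"claw":1},{"tz":-0.045,"tx":0.26,"ty":-0.115,"az":-0.53,"claw":1},{"tz":-0.045,"tx":0.3,"ty":-0.13,"az":-0.61,"claw":1},{"tz":-0.045,"tx":0.33,"ty":-0.145,"az":-0.69,"claw":1},{"tz":-0.045,"tx":0.37,"ty":-0.16,"az":-0.76,"claw":1}]'; python3 -c "
from h import *;from bench import arm
goal(arm,597,-235,290,5)"
```

```text
t [ 0.4576 -0.1999 -0.0453] a [-8.000e-04 -5.000e-04 -7.998e-01] at [ 254.  -597.9  244.5] ydir -67.0 T 0.1 w 1.0 j [ 1.07  0.33  0.04  1.47 -0.01  1.34 -0.06]invalid input at $[0]: expected keys tx, ty, tz, ax, ay, az, claw
```

```bash
python3 -m pendant '[{"tx":0.04,"ty":-0.02,"tz":-0.045,"ax":0,"ay":0,"az":-0.07,"claw":1},{"tx":0.08,"ty":-0.036,"tz":-0.045,"ax":0,"ay":0,"az":-0.15,"claw":1},{"tx":0.11,"ty":-0.05,"tz":-0.045,"ax":0,"ay":0,"az":-0.23,"claw":1},{"tx":0.15,"ty":-0.065,"tz":-0.045,"ax":0,"ay":0,"az":-0.3,"claw":1},{"tx":0.19,"ty":-0.08,"tz":-0.045,"ax":0,"ay":0,"az":-0.38,"claw":1},{"tx":0.22,"ty":-0.1,"tz":-0.045,"ax":0,"ay":0,"az":-0.46,"claw":1},{"tx":0.26,"ty":-0.115,"tz":-0.045,"ax":0,"ay":0,"az":-0.53,"claw":1},{"tx":0.3,"ty":-0.13,"tz":-0.045,"ax":0,"ay":0,"az":-0.61,"claw":1},{"tx":0.33,"ty":-0.145,"tz":-0.045,"ax":0,"ay":0,"az":-0.69,"claw":1},{"tx":0.37,"ty":-0.16,"tz":-0.045,"ax":0,"ay":0,"az":-0.76,"claw":1}]'; python3 -c "
from h import *;from bench import arm
goal(arm,597,-235,290,5)"
```

```text
time_s: 0.93
eef_pos: [0.5321, -0.305, 0.2902]
tool_rot: [-2.186, -2.255, 0.0]
force: [0.9, -0.6, 0.0]
width: 1.002
grip_force: 0.0
t [0.068  0.067  0.0002] a [-0.0002 -0.0001 -0.0357] at [ 532.1 -305.   290.2] ydir 1.8 T 0.9333 w 1.002 j [ 0.71  0.26 -0.32  1.48  0.08  1.42  0.42]
```

Run:
```python
from bench import arm
from h import *
import pickle
c=arm.capture("wrist");pickle.dump(c,open("w1.pkl","wb"));cv2.imwrite("pics/w1.png",c["frame"])
print(c["origin"],c["orientation"],c["fx"],c["dist"])
```

```text
[ 0.52900482 -0.22605171  0.41931435] [2.82751146 0.04344639 0.00633014] 304.7253813445926 [-0.00159504  0.          0.          0.          0.        ]
```

View pics/w1.png

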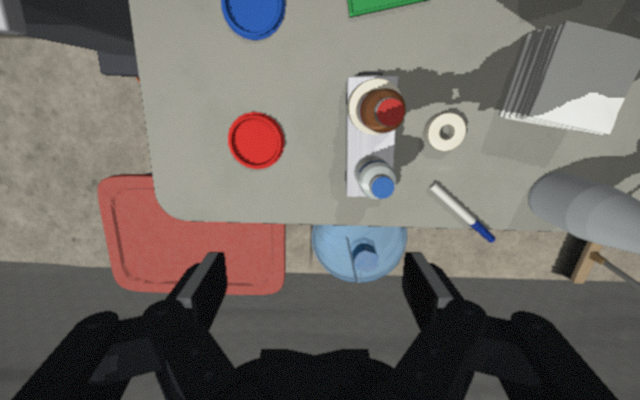

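The wrist view shows the red holder at (257,140), the blue at (253,5, cut off), the red cap at (389,111), the blue cap at (382,186) and the case between about (348,77) and (397,197).

Run:
```python
import pickle
from h import *
c=pickle.load(open("w1.pkl","rb"))
for n,a,b,w,z in(("red",0,8,(225,105,290,175),.01),("redcap",0,4,(370,90,410,135),.136),("bluecap",100,125,(365,170,400,205),.111)):
    q=blob(c,a,b,w,150);P=plane(c,q,z).astype(np.float32)[:,:2]*1000
    (x,y),r=cv2.minEnclosingCircle(P);print(n,x,y,r,"depth-z",pts(c,[q.mean(0)])*1000, plane(c,[q.mean(0)],z)*1000)
# body edges/case top via depth
v,u=np.mgrid[60:215,330:420];uv=np.c_[u.ravel(),v.ravel()];P=pts(c,uv)*1000
for lo,hi,n in((29,39,"case"),(54,63,"tapetop"),(131,140,"cap"),(120,140,"btop"),(104,114,"bluecap")):
    m=(P[:,2]>lo)&(P[:,2]<hi);Q=P[m]
    if len(Q)>5:print(n,len(Q),cv2.minAreaRect(Q[:,:2].astype(np.float32)),Q.mean(0).round(1))
```

```text
red 452.4795227050781 -284.8436279296875 37.231937408447266 depth-z [[ 451.32196467 -284.86700165    2.67196615]] [[ 452.68827461 -283.83254027   10.        ]]
redcap 597.5938110351562 -237.1160430908203 11.952625274658203 depth-z [[ 597.56776581 -237.08761685  137.37235797]] [[ 597.90149722 -237.14133433  136.        ]]
bluecap 603.4429321289062 -314.67059326171875 10.632318496704102 depth-z [[ 603.10392363 -314.18579109  112.80894729]] [[ 603.54124502 -314.70594476  111.        ]]
case 2182 ((601.3157958984375, -275.1878967285156), (60.7196159362793, 149.5004425048828), 3.331212043762207) [ 594.9 -277.4   34.4]
tapetop 804 ((591.2109375, -264.2537841796875), (120.6871109008789, 55.045902252197266), 80.23676300048828) [ 588.5 -233.5   59.3]
cap 662 ((596.8673706054688, -237.6472625732422), (24.679080963134766, 24.626747131347656), 2.0948805809020996) [ 596.7 -237.3  136.3]
btop 738 ((596.351806640625, -237.25711059570312), (26.193500518798828, 25.830242156982422), 41.25369644165039) [ 595.8 -237.1  135.1]
bluecap 700 ((601.0811157226562, -271.53955078125), (42.256256103515625, 111.07704162597656), 7.126154899597168) [ 597.8 -288.1  111.1]
```

```bash
python3 -c "
from h import *;from bench import arm
goal(arm,597.3,-237,93,4)"
```

```text
t [0.0554 0.061  0.1974] a [ 0.002  -0.0029 -0.0131] at [ 538.5 -296.3  289.9] ydir 2.8 T 0.9833 w 1.003 j [ 0.7   0.26 -0.33  1.47  0.08  1.42  0.42]
```

```bash
python3 -m pendant '[{"tx":0.025,"ty":0.025,"tz":0,"ax":0,"ay":0,"az":-0.029,"claw":1},{"tx":0.05,"ty":0.05,"tz":0,"ax":0,"ay":0,"az":-0.029,"claw":1},{"tx":0.067,"ty":0.067,"tz":0,"ax":0,"ay":0,"az":-0.029,"claw":1},{"tx":0.067,"ty":0.067,"tz":0,"ax":0,"ay":0,"az":-0.029,"claw":1},{"tx":0.067,"ty":0.067,"tz":0.03,"ax":0,"ay":0,"az":-0.029,"claw":1},{"tx":0.067,"ty":0.067,"tz":0.05,"ax":0,"ay":0,"az":-0.029,"claw":1},{"tx":0.067,"ty":0.067,"tz":0.07,"ax":0,"ay":0,"az":-0.029,"claw":1},{"tx":0.067,"ty":0.067,"tz":0.085,"ax":0,"ay":0,"az":-0.029,"claw":1},{"tx":0.067,"ty":0.067,"tz":0.1,"ax":0,"ay":0,"az":-0.029,"claw":1},{"tx":0.067,"ty":0.067,"tz":0.1,"ax":0,"ay":0,"az":-0.029,"claw":1}]'; python3 -c "
from h import *;from bench import arm
goal(arm,597.3,-237,93,4)"
```

```text
time_s: 1.82
eef_pos: [0.5945, -0.2386, 0.1865]
tool_rot: [-2.139, -2.293, 0.004]
force: [-0.3, -0.1, -1.0]
width: 0.999
grip_force: 0.0
t [0.0012 0.0034 0.0935] a [-0.0034 -0.0014 -0.0003] at [ 594.5 -238.6  186.5] ydir 4.0 T 1.8167 w 0.999 j [ 0.59  0.38 -0.36  1.54  0.14  1.25  0.28]
```

```bash
python3 -m pendant '[{"tx":0.001,"ty":0.002,"tz":0.025,"ax":0,"ay":0,"az":0,"claw":1},{"tx":0.001,"ty":0.002,"tz":0.045,"ax":0,"ay":0,"az":0,"claw":1},{"tx":0.001,"ty":0.002,"tz":0.065,"ax":0,"ay":0,"az":0,"claw":1},{"tx":0.001,"ty":0.002,"tz":0.08,"ax":0,"ay":0,"az":0,"claw":1},{"tx":0.001,"ty":0.002,"tz":0.095,"ax":0,"ay":0,"az":0,"claw":1},{"tx":0.001,"ty":0.002,"tz":0.095,"ax":0,"ay":0,"az":0,"claw":1},{"tx":0.001,"ty":0.002,"tz":0.095,"ax":0,"ay":0,"az":0,"claw":1},{"tx":0.001,"ty":0.002,"tz":0.095,"ax":0,"ay":0,"az":0,"claw":1},{"tx":0.001,"ty":0.002,"tz":0.095,"ax":0,"ay":0,"az":0,"claw":1},{"tx":0.001,"ty":0.002,"tz":0.095,"ax":0,"ay":0,"az":0,"claw":1}]'; python3 -c "
from h import *;from bench import arm
goal(arm,597.3,-237,93,4)"
```

```text
time_s: 2.65
eef_pos: [0.5993, -0.2375, 0.0967]
tool_rot: [2.141, 2.297, 0.001]
force: [0.4, 0.5, -0.1]
width: 1.0
grip_force: 0.0
t [ 0.0006 -0.0019  0.0037] a [0.001  0.0005 0.0002] at [ 599.3 -237.5   96.7] ydir 4.0 T 2.65 w 1.0 j [ 0.58  0.46 -0.35  1.63  0.17  1.08  0.25]
```

```bash
python3 -m pendant '[{"tx":0.001,"ty":-0.002,"tz":0.002,"ax":0,"ay":0,"az":0,"claw":0.8},{"tx":0.001,"ty":-0.002,"tz":0.002,"ax":0,"ay":0,"az":0,"claw":0.65},{"tx":0.001,"ty":-0.002,"tz":0.002,"ax":0,"ay":0,"az":0,"claw":0.58},{"tx":0.001,"ty":-0.002,"tz":0.002,"ax":0,"ay":0,"az":0,"claw":0.54},{"tx":0.001,"ty":-0.002,"tz":0.002,"ax":0,"ay":0,"az":0,"claw":0.5},{"tx":0.001,"ty":-0.002,"tz":0.002,"ax":0,"ay":0,"az":0,"claw":0.45},{"tx":0.001,"ty":-0.002,"tz":0.002,"ax":0,"ay":0,"az":0,"claw":0.4},{"tx":0.001,"ty":-0.002,"tz":0.002,"ax":0,"ay":0,"az":0,"claw":0.3},{"tx":0.001,"ty":-0.002,"tz":0.002,"ax":0,"ay":0,"az":0,"claw":0.3},{"tx":0.001,"ty":-0.002,"tz":0.002,"ax":0,"ay":0,"az":0,"claw":0.3}]'; python3 -c "
from h import *;from bench import arm
goal(arm,452,-284,250,4)"
```

```text
time_s: 3.48
eef_pos: [0.5968, -0.2364, 0.0937]
tool_rot: [2.142, 2.298, 0.0]
force: [0.2, -0.0, 4.5]
width: 0.487
grip_force: 60.6
t [-0.0374 -0.1477 -0.1564] a [0.0003 0.0001 0.0004] at [ 596.8 -236.4   93.7] ydir 4.0 T 3.4833 w 0.487 j [ 0.58  0.46 -0.35  1.64  0.17  1.08  0.25]
```

```bash
python3 -m pendant '[{"tx":0,"ty":0,"tz":-0.01,"ax":0,"ay":0,"az":0,"claw":0.3},{"tx":0,"ty":0,"tz":-0.025,"ax":0,"ay":0,"az":0,"claw":0.3},{"tx":0,"ty":0,"tz":-0.045,"ax":0,"ay":0,"az":0,"claw":0.3},{"tx":0,"ty":-0.005,"tz":-0.06,"ax":0,"ay":0,"az":0,"claw":0.3},{"tx":-0.005,"ty":-0.02,"tz":-0.06,"ax":0,"ay":0,"az":0,"claw":0.3},{"tx":-0.012,"ty":-0.045,"tz":-0.06,"ax":0,"ay":0,"az":0,"claw":0.3},{"tx":-0.02,"ty":-0.075,"tz":-0.06,"ax":0,"ay":0,"az":0,"claw":0.3},{"tx":-0.028,"ty":-0.105,"tz":-0.06,"ax":0,"ay":0,"az":0,"claw":0.3},{"tx":-0.033,"ty":-0.13,"tz":-0.06,"ax":0,"ay":0,"az":0,"claw":0.3},{"tx":-0.036,"ty":-0.143,"tz":-0.06,"ax":0,"ay":0,"az":0,"claw":0.3}]'; python3 -m pendant '[{"tx":-0.001,"ty":-0.004,"tz":0,"ax":0,"ay":0,"az":0,"claw":0.3},{"tx":-0.001,"ty":-0.004,"tz":0,"ax":0,"ay":0,"az":0,"claw":0.3},{"tx":-0.001,"ty":-0.004,"tz":0.01,"ax":0,"ay":0,"az":0,"claw":0.3},{"tx":-0.001,"ty":-0.004,"tz":0.025,"ax":0,"ay":0,"az":0,"claw":0.3},{"tx":-0.001,"ty":-0.004,"tz":0.04,"ax":0,"ay":0,"az":0,"claw":0.3},{"tx":-0.001,"ty":-0.004,"tz":0.055,"ax":0,"ay":0,"az":0,"claw":0.3},{"tx":-0.001,"ty":-0.004,"tz":0.07,"ax":0,"ay":0,"az":0,"claw":0.3},{"tx":-0.001,"ty":-0.004,"tz":0.08,"ax":0,"ay":0,"az":0,"claw":0.3},{"tx":-0.001,"ty":-0.004,"tz":0.08,"ax":0,"ay":0,"az":0,"claw":0.3},{"tx":-0.001,"ty":-0.004,"tz":0.08,"ax":0,"ay":0,"az":0,"claw":0.3}]'
python3 - <<'E'
from h import *;from bench import arm
goal(arm,452,-284,38,4)
ims=[]
for n in("wrist","scene","top"):
    c=arm.capture(n);f=c["frame"]
    ims.append(f)
    if n!="wrist":
        w=(410,205,460,255) if n=="scene" else (375,235,435,290)
        q=blob(c,0,8,w);print(n,plane(c,[q.mean(0)],.01))
a=cv2.resize(ims[1][130:280,350:500],(400,400));b=cv2.resize(ims[2][180:300,350:470],(400,400))
cv2.imwrite("pics/p1.png",np.hstack([a,b]))
E
```

```text
time_s: 4.32
eef_pos: [0.453, -0.2838, 0.1536]
tool_rot: [-2.145, -2.295, 0.002]
force: [-0.1, 0.8, -0.4]
width: 0.487
grip_force: 60.8
time_s: 5.15
eef_pos: [0.453, -0.2828, 0.0727]
tool_rot: [-2.14, -2.298, -0.001]
force: [-0.2, 0.2, -0.4]
width: 0.489
grip_force: 60.8
t [-0.0012 -0.0011  0.0347] a [-0.0005 -0.0008  0.0011] at [ 453.  -282.8   72.7] ydir 4.1 T 5.15 w 0.489 j [ 0.76  0.28 -0.33  1.92  0.11  0.96  0.46]
scene [[ 0.44860835 -0.28267921  0.01      ]]
top [[ 0.4552542  -0.26910709  0.01      ]]
```

View pics/p1.png

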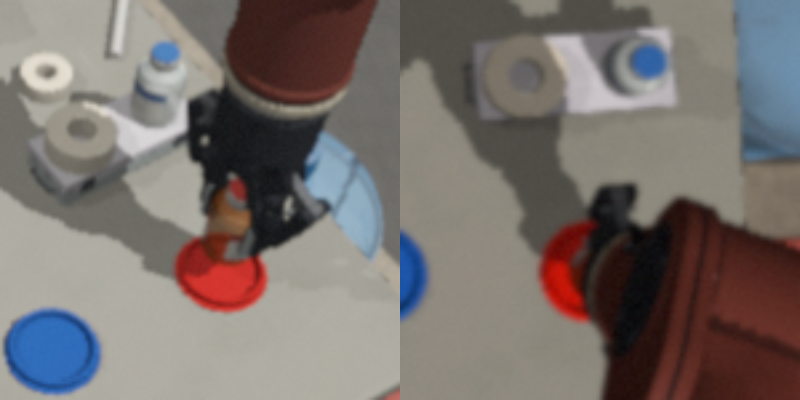

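The brown vial hangs upright over the red holder, at left half (225,265) of the crop. The tape and the clear vial are undisturbed. I'll lower it and release.

```bash
python3 -m pendant '[{"tx":-0.001,"ty":-0.001,"tz":0.01,"ax":0,"ay":0,"az":0,"claw":0.3},{"tx":-0.001,"ty":-0.001,"tz":0.02,"ax":0,"ay":0,"az":0,"claw":0.3},{"tx":-0.001,"ty":-0.001,"tz":0.027,"ax":0,"ay":0,"az":0,"claw":0.3},{"tx":-0.001,"ty":-0.001,"tz":0.031,"ax":0,"ay":0,"az":0,"claw":0.3},{"tx":-0.001,"ty":-0.001,"tz":0.034,"ax":0,"ay":0,"az":0,"claw":0.3},{"tx":-0.001,"ty":-0.001,"tz":0.035,"ax":0,"ay":0,"az":0,"claw":0.3},{"tx":-0.001,"ty":-0.001,"tz":0.035,"ax":0,"ay":0,"az":0,"claw":0.3},{"tx":-0.001,"ty":-0.001,"tz":0.035,"ax":0,"ay":0,"az":0,"claw":0.3},{"tx":-0.001,"ty":-0.001,"tz":0.035,"ax":0,"ay":0,"az":0,"claw":0.3},{"tx":-0.001,"ty":-0.001,"tz":0.035,"ax":0,"ay":0,"az":0,"claw":0.3}]';python3 -m pendant '[{"tx":0,"ty":0,"tz":0,"ax":0,"ay":0,"az":0,"claw":0.5},{"tx":0,"ty":0,"tz":0,"ax":0,"ay":0,"az":0,"claw":0.55},{"tx":0,"ty":0,"tz":0,"ax":0,"ay":0,"az":0,"claw":0.6},{"tx":0,"ty":0,"tz":0,"ax":0,"ay":0,"az":0,"claw":0.7},{"tx":0,"ty":0,"tz":0,"ax":0,"ay":0,"az":0,"claw":0.8},{"tx":0,"ty":0,"tz":0,"ax":0,"ay":0,"az":0,"claw":0.9},{"tx":0,"ty":0,"tz":0,"ax":0,"ay":0,"az":0,"claw":1},{"tx":0,"ty":0,"tz":0,"ax":0,"ay":0,"az":0,"claw":1},{"tx":0,"ty":0,"tz":0,"ax":0,"ay":0,"az":0,"claw":1},{"tx":0,"ty":0,"tz":0,"ax":0,"ay":0,"az":0,"claw":1}]'
```

```text
time_s: 6.13
eef_pos: [0.4518, -0.2848, 0.0386]
tool_rot: [2.142, 2.298, 0.0]
force: [-0.2, 0.6, -0.9]
width: 0.485
grip_force: 60.8
time_s: 6.97
eef_pos: [0.4516, -0.2847, 0.0383]
tool_rot: [-2.142, -2.298, -0.0]
force: [0.4, 0.6, -0.6]
width: 1.001
grip_force: 0.0
```

```bash
python3 -m pendant '[{"tx":0,"ty":0,"tz":-0.03,"ax":0,"ay":0,"az":0,"claw":1},{"tx":0,"ty":0,"tz":-0.06,"ax":0,"ay":0,"az":0,"claw":1},{"tx":0,"ty":0,"tz":-0.1,"ax":0,"ay":0,"az":0,"claw":1},{"tx":0,"ty":0,"tz":-0.14,"ax":0,"ay":0,"az":0,"claw":1},{"tx":0,"ty":0,"tz":-0.18,"ax":0,"ay":0,"az":0,"claw":1},{"tx":0,"ty":0,"tz":-0.2,"ax":0,"ay":0,"az":0,"claw":1},{"tx":0,"ty":0.03,"tz":-0.2,"ax":0,"ay":0,"az":0,"claw":1},{"tx":0.01,"ty":0.06,"tz":-0.2,"ax":0,"ay":0,"az":0,"claw":1},{"tx":0.01,"ty":0.08,"tz":-0.2,"ax":0,"ay":0,"az":0,"claw":1},{"tx":0.01,"ty":0.08,"tz":-0.2,"ax":0,"ay":0,"az":0,"claw":1}]';python3 - <<'E'
from h import *;from bench import arm
import pickle
goal(arm,597,-237,150,4)
d={}
for n in("wrist","top"):
    c=arm.capture(n);d[n]=c;cv2.imwrite(f"pics/{n}2.png",c["frame"])
pickle.dump(d,open("d2.pkl","wb"))
goal(arm,597,-237,150,4)
E
```

```text
time_s: 7.8
eef_pos: [0.5341, -0.2667, 0.238]
tool_rot: [2.137, 2.302, 0.003]
force: [-0.9, 0.6, -0.6]
width: 0.997
grip_force: 0.0
t [0.0249 0.0647 0.0882] a [ 0.0011 -0.0009  0.0029] at [ 534.1 -266.7  238. ] ydir 4.3 T 7.8 w 0.997 j [ 0.7   0.25 -0.37  1.59  0.09  1.31  0.39]
t [0.0268 0.0683 0.0877] a [-0.0005 -0.0005  0.0011] at [ 530.9 -268.7  237.8] ydir 4.1 T 7.9 w 1.0 j [ 0.7   0.25 -0.37  1.6   0.09  1.31  0.39]
```

View pics/wrist2.png

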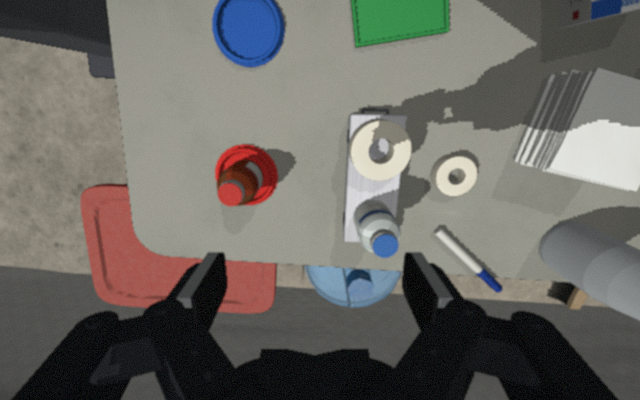

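The brown vial stands upright in the red holder (cap at (232,192)). The tape top is ringed at (381,148), the clear vial cap is at (384,245) and the blue holder is at (248,25).

Run:
```python
import pickle
from h import *
d=pickle.load(open("d2.pkl","rb"));c=d["wrist"]
def reg(win,lo,hi):
    x0,y0,x1,y1=win;v,u=np.mgrid[y0:y1,x0:x1];P=pts(c,np.c_[u.ravel(),v.ravel()])*1000
    Q=P[(P[:,2]>lo)&(P[:,2]<hi)][:,:2].astype(np.float32);return len(Q),np.round(cv2.minEnclosingCircle(Q),0) if 0 else cv2.minEnclosingCircle(Q)
print("tape",reg((335,110,425,190),54,64))
print("browncap",reg((205,165,275,215),76,84))
print("bluecap",reg((365,225,405,265),107,115))
for n,a,b,w in(("red",0,6,(205,140,285,215)),("blue",100,125,(205,0,295,75))):
    q=blob(c,a,b,w,150);P=plane(c,q,.01).astype(np.float32)[:,:2]*1000
    print(n,cv2.minAreaRect(P),cv2.fitEllipse(P)[:2])
```

```text
tape (2437, ((599.4067993164062, -235.5894775390625), 30.937475204467773))
browncap (521, ((451.7997741699219, -285.6815490722656), 12.850646018981934))
bluecap (565, ((603.409912109375, -314.89044189453125), 12.873111724853516))
red ((454.9179382324219, -280.61773681640625), (65.92471313476562, 73.70337677001953), 50.250244140625) ((453.991455078125, -282.1303405761719), (66.41508483886719, 67.18827819824219))
blue ((454.14910888671875, -130.39761352539062), (73.51509857177734, 62.316593170166016), 4.234872817993164) ((453.9976806640625, -127.53472137451172), (65.08672332763672, 74.9495620727539))
```

```bash
python3 -m pendant '[{"tx":0.01,"ty":0.025,"tz":0,"ax":0,"ay":0,"az":0,"claw":1},{"tx":0.02,"ty":0.05,"tz":0,"ax":0,"ay":0,"az":0,"claw":1},{"tx":0.028,"ty":0.07,"tz":0.02,"ax":0,"ay":0,"az":0,"claw":1},{"tx":0.028,"ty":0.07,"tz":0.05,"ax":0,"ay":0,"az":0,"claw":1},{"tx":0.028,"ty":0.07,"tz":0.08,"ax":0,"ay":0,"az":0,"claw":1},{"tx":0.028,"ty":0.07,"tz":0.11,"ax":0,"ay":0,"az":0,"claw":1},{"tx":0.028,"ty":0.07,"tz":0.13,"ax":0,"ay":0,"az":0,"claw":1},{"tx":0.028,"ty":0.07,"tz":0.15,"ax":0,"ay":0,"az":0,"claw":1},{"tx":0.028,"ty":0.07,"tz":0.15,"ax":0,"ay":0,"az":0,"claw":1},{"tx":0.028,"ty":0.07,"tz":0.15,"ax":0,"ay":0,"az":0,"claw":1}]';python3 -c "
from h import *;from bench import arm
goal(arm,599.4,-235.6,48,4)"
```

```text
time_s: 8.73
eef_pos: [0.5972, -0.2368, 0.0879]
tool_rot: [-2.142, -2.296, 0.002]
force: [-0.6, -0.5, 1.0]
width: 1.004
grip_force: 0.0
t [0.001  0.0024 0.0399] a [-0.0014 -0.0003 -0.0003] at [ 597.2 -236.8   87.9] ydir 4.0 T 8.7333 w 1.004 j [ 0.59  0.47 -0.37  1.64  0.19  1.07  0.24]
```

```bash
python3 -m pendant '[{"tx":0.001,"ty":0.001,"tz":0.015,"ax":0,"ay":0,"az":0,"claw":1},{"tx":0.001,"ty":0.001,"tz":0.028,"ax":0,"ay":0,"az":0,"claw":1},{"tx":0.001,"ty":0.001,"tz":0.036,"ax":0,"ay":0,"az":0,"claw":1},{"tx":0.001,"ty":0.001,"tz":0.039,"ax":0,"ay":0,"az":0,"claw":1},{"tx":0.001,"ty":0.001,"tz":0.039,"ax":0,"ay":0,"az":0,"claw":1},{"tx":0.001,"ty":0.001,"tz":0.039,"ax":0,"ay":0,"az":0,"claw":1},{"tx":0.001,"ty":0.001,"tz":0.039,"ax":0,"ay":0,"az":0,"claw":0.95},{"tx":0.001,"ty":0.001,"tz":0.039,"ax":0,"ay":0,"az":0,"claw":0.9},{"tx":0.001,"ty":0.001,"tz":0.039,"ax":0,"ay":0,"az":0,"claw":0.85},{"tx":0.001,"ty":0.001,"tz":0.039,"ax":0,"ay":0,"az":0,"claw":0.82}]';python3 - <<'E'
from h import *;from bench import arm
goal(arm,599.4,-235.6,48,4)
s=arm.capture("scene");w=arm.capture("wrist")
cv2.imwrite("pics/tg.png",np.hstack([cv2.resize(s["frame"][120:220,330:430],(400,400),interpolation=cv2.INTER_CUBIC),cv2.resize(w["frame"][180:400,200:420],(400,400))]))
E
```

```text
time_s: 9.57
eef_pos: [0.5997, -0.2352, 0.0497]
tool_rot: [2.142, 2.298, 0.0]
force: [-0.6, -0.4, -0.1]
width: 0.823
grip_force: 0.0
t [-0.0004 -0.0003  0.0017] a [0.0003 0.0001 0.0003] at [ 599.7 -235.2   49.7] ydir 4.0 T 9.5667 w 0.823 j [ 0.58  0.51 -0.36  1.66  0.21  1.01  0.22]
```

View pics/tg.png

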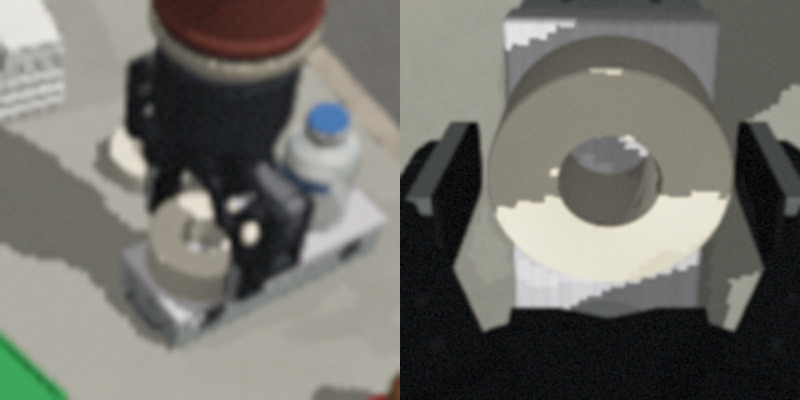

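The pads straddle the tape evenly (right half, pads at x 480 and 735, tape between them). Closing.

```bash
python3 -m pendant '[{"tx":0,"ty":0,"tz":0.001,"ax":0,"ay":0,"az":0,"claw":0.78},{"tx":0,"ty":0,"tz":0.001,"ax":0,"ay":0,"az":0,"claw":0.74},{"tx":0,"ty":0,"tz":0.001,"ax":0,"ay":0,"az":0,"claw":0.7},{"tx":0,"ty":0,"tz":0.001,"ax":0,"ay":0,"az":0,"claw":0.6},{"tx":0,"ty":0,"tz":0.001,"ax":0,"ay":0,"az":0,"claw":0.5},{"tx":0,"ty":0,"tz":0.001,"ax":0,"ay":0,"az":0,"claw":0.5},{"tx":0,"ty":0,"tz":-0.004,"ax":0,"ay":0,"az":0,"claw":0.5},{"tx":0,"ty":0,"tz":-0.01,"ax":0,"ay":0,"az":0,"claw":0.5},{"tx":0,"ty":0,"tz":-0.016,"ax":0,"ay":0,"az":0,"claw":0.5},{"tx":0,"ty":0,"tz":-0.02,"ax":0,"ay":0,"az":0,"claw":0.5}]';python3 - <<'E'
from h import *;from bench import arm
goal(arm,451,7,120,4)
s=arm.capture("scene")
cv2.imwrite("pics/tg2.png",cv2.resize(s["frame"][120:220,330:430],(400,400),interpolation=cv2.INTER_CUBIC))
E
```

```text
time_s: 10.5
eef_pos: [0.5999, -0.2352, 0.0704]
tool_rot: [2.141, 2.298, 0.001]
force: [0.4, -0.9, -1.1]
width: 0.692
grip_force: 64.5
t [ 0.2521 -0.1314 -0.0498] a [0.0005 0.0002 0.0003] at [ 599.9 -235.2   70.4] ydir 4.0 T 10.5 w 0.692 j [ 0.59  0.49 -0.37  1.65  0.2   1.04  0.23]
```

View pics/tg2.png

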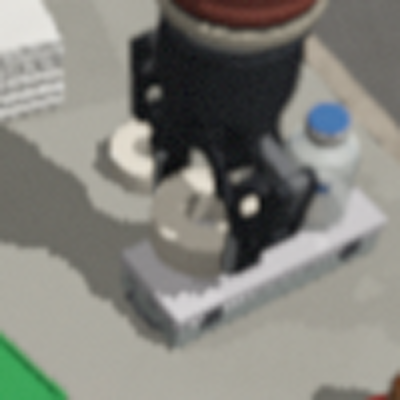

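```bash
python3 -m pendant '[{"tx":0,"ty":0,"tz":-0.025,"ax":0,"ay":0,"az":0,"claw":0.5},{"tx":0.005,"ty":-0.003,"tz":-0.05,"ax":0,"ay":0,"az":0,"claw":0.5},{"tx":0.02,"ty":-0.012,"tz":-0.06,"ax":0,"ay":0,"az":0,"claw":0.5},{"tx":0.045,"ty":-0.028,"tz":-0.06,"ax":0,"ay":0,"az":0,"claw":0.5},{"tx":0.075,"ty":-0.047,"tz":-0.06,"ax":0,"ay":0,"az":0,"claw":0.5},{"tx":0.11,"ty":-0.068,"tz":-0.06,"ax":0,"ay":0,"az":0,"claw":0.5},{"tx":0.145,"ty":-0.09,"tz":-0.06,"ax":0,"ay":0,"az":0,"claw":0.5},{"tx":0.17,"ty":-0.105,"tz":-0.06,"ax":0,"ay":0,"az":0,"claw":0.5},{"tx":0.183,"ty":-0.112,"tz":-0.06,"ax":0,"ay":0,"az":0,"claw":0.5},{"tx":0.183,"ty":-0.112,"tz":-0.06,"ax":0,"ay":0,"az":0,"claw":0.5}]';python3 - <<'E'
from h import *;from bench import arm
c=arm.capture("wrist");cv2.imwrite("pics/w3.png",c["frame"])
import pickle;pickle.dump(c,open("w3.pkl","wb"))
q=blob(c,18,32,(0,0,640,400),150);P=plane(c,q,.007).astype(np.float32)[:,:2]*1000
print(cv2.minEnclosingCircle(P),cv2.minAreaRect(P),q.min(0),q.max(0))
q=blob(c,50,75,(0,0,640,400),120);P=plane(c,q,.007).astype(np.float32)[:,:2]*1000
print(cv2.minAreaRect(P),q.min(0),q.max(0))
goal(arm,452,8,45,4)
E
```

```text
time_s: 11.38
eef_pos: [0.4736, -0.0577, 0.1297]
tool_rot: [2.137, 2.302, -0.0]
force: [0.9, -0.5, 0.1]
width: 0.695
grip_force: 64.7
((450.9681091308594, 7.87117338180542), 45.49083709716797) ((450.7889404296875, 8.10272216796875), (90.30848693847656, 89.8714599609375), 4.226424217224121) [236.  50.] [349. 167.]
((594.6602783203125, -29.734817504882812), (100.2014389038086, 188.07139587402344), 12.805889129638672) [394.  40.] [527. 273.]
t [ 0.0692 -0.0179  0.0848] a [0.0006 0.0006 0.0017] at [474.8 -59.7 129.9] ydir 4.2 T 11.4333 w 0.695 j [ 0.51  0.12 -0.5   1.99  0.07  1.05  0.05]
```

View pics/w3.png

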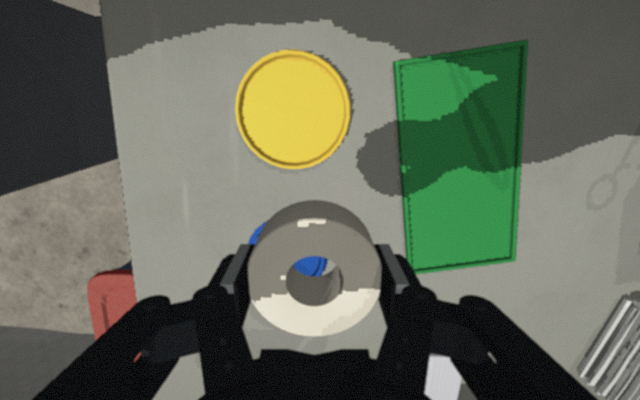

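The wrist view shows the yellow dish at (294,110), the green tray spanning (395..527, 40..273) and the tape held level. The dish is at (451,8) mm and the tray at (595,-30) mm, turned 12.8°.

```bash
python3 -m pendant '[{"tx":0.015,"ty":-0.004,"tz":0,"ax":0,"ay":0,"az":0,"claw":0.5},{"tx":0.035,"ty":-0.01,"tz":0.01,"ax":0,"ay":0,"az":0,"claw":0.5},{"tx":0.055,"ty":-0.015,"tz":0.025,"ax":0,"ay":0,"az":0,"claw":0.5},{"tx":0.069,"ty":-0.019,"tz":0.045,"ax":0,"ay":0,"az":0,"claw":0.5},{"tx":0.069,"ty":-0.019,"tz":0.065,"ax":0,"ay":0,"az":0,"claw":0.5},{"tx":0.069,"ty":-0.019,"tz":0.08,"ax":0,"ay":0,"az":0,"claw":0.5},{"tx":0.069,"ty":-0.019,"tz":0.09,"ax":0,"ay":0,"az":0,"claw":0.5},{"tx":0.069,"ty":-0.019,"tz":0.09,"ax":0,"ay":0,"az":0,"claw":0.5},{"tx":0.069,"ty":-0.019,"tz":0.09,"ax":0,"ay":0,"az":0,"claw":0.5},{"tx":0.069,"ty":-0.019,"tz":0.09,"ax":0,"ay":0,"az":0,"claw":0.5}]';python3 -c "
from h import *;from bench import arm
goal(arm,451,8,19,4)"
```

```text
time_s: 12.27
eef_pos: [0.4521, 0.0066, 0.0401]
tool_rot: [2.143, 2.297, 0.001]
force: [0.0, -0.2, 0.1]
width: 0.696
grip_force: 64.7
t [ 0.0014 -0.001   0.0211] a [ 0.0007 -0.0001 -0.0003] at [452.1   6.6  40.1] ydir 4.0 T 12.2667 w 0.696 j [ 0.4   0.2  -0.55  2.12  0.14  0.85 -0.16]
```

```bash
python3 -m pendant '[{"tx":0.001,"ty":-0.001,"tz":0.007,"ax":0,"ay":0,"az":0,"claw":0.5},{"tx":0.001,"ty":-0.001,"tz":0.013,"ax":0,"ay":0,"az":0,"claw":0.5},{"tx":0.001,"ty":-0.001,"tz":0.018,"ax":0,"ay":0,"az":0,"claw":0.5},{"tx":0.001,"ty":-0.001,"tz":0.021,"ax":0,"ay":0,"az":0,"claw":0.5},{"tx":0.001,"ty":-0.001,"tz":0.021,"ax":0,"ay":0,"az":0,"claw":0.5},{"tx":0.001,"ty":-0.001,"tz":0.021,"ax":0,"ay":0,"az":0,"claw":0.5},{"tx":0.001,"ty":-0.001,"tz":0.021,"ax":0,"ay":0,"az":0,"claw":0.5},{"tx":0.001,"ty":-0.001,"tz":0.021,"ax":0,"ay":0,"az":0,"claw":0.5},{"tx":0.001,"ty":-0.001,"tz":0.021,"ax":0,"ay":0,"az":0,"claw":0.5},{"tx":0.001,"ty":-0.001,"tz":0.021,"ax":0,"ay":0,"az":0,"claw":0.5}]';python3 -m pendant '[{"tx":0,"ty":0,"tz":0,"ax":0,"ay":0,"az":0,"claw":0.7},{"tx":0,"ty":0,"tz":0,"ax":0,"ay":0,"az":0,"claw":0.75},{"tx":0,"ty":0,"tz":0,"ax":0,"ay":0,"az":0,"claw":0.8},{"tx":0,"ty":0,"tz":0,"ax":0,"ay":0,"az":0,"claw":0.85},{"tx":0,"ty":0,"tz":0,"ax":0,"ay":0,"az":0,"claw":0.9},{"tx":0,"ty":0,"tz":0,"ax":0,"ay":0,"az":0,"claw":0.9},{"tx":0,"ty":0,"tz":-0.01,"ax":0,"ay":0,"az":0,"claw":0.9},{"tx":0,"ty":0,"tz":-0.03,"ax":0,"ay":0,"az":0,"claw":0.9},{"tx":0,"ty":0,"tz":-0.07,"ax":0,"ay":0,"az":0,"claw":0.9},{"tx":0,"ty":0,"tz":-0.11,"ax":0,"ay":0,"az":0,"claw":1}]'
```

```text
time_s: 13.1
eef_pos: [0.45, 0.0079, 0.0184]
tool_rot: [2.142, 2.298, 0.0]
force: [0.6, 0.6, -0.6]
width: 0.69
grip_force: 64.7
time_s: 13.93
eef_pos: [0.4488, 0.0084, 0.1295]
tool_rot: [-2.139, -2.297, 0.002]
force: [1.7, -0.8, 1.2]
width: 0.997
grip_force: 0.0
```

```bash
python3 -m pendant '[{"tx":-0.02,"ty":0.007,"tz":-0.03,"ax":0,"ay":0,"az":0,"claw":1},{"tx":-0.055,"ty":0.018,"tz":-0.06,"ax":0,"ay":0,"az":0,"claw":1},{"tx":-0.093,"ty":0.03,"tz":-0.07,"ax":0,"ay":0,"az":0,"claw":1},{"tx":-0.13,"ty":0.042,"tz":-0.08,"ax":0,"ay":0,"az":0,"claw":1},{"tx":-0.17,"ty":0.054,"tz":-0.09,"ax":0,"ay":0,"az":0,"claw":1},{"tx":-0.21,"ty":0.066,"tz":-0.1,"ax":0,"ay":0,"az":0,"claw":1},{"tx":-0.25,"ty":0.08,"tz":-0.11,"ax":0,"ay":0,"az":0,"claw":1},{"tx":-0.29,"ty":0.094,"tz":-0.11,"ax":0,"ay":0,"az":0,"claw":1},{"tx":-0.325,"ty":0.107,"tz":-0.11,"ax":0,"ay":0,"az":0,"claw":1},{"tx":-0.345,"ty":0.114,"tz":-0.11,"ax":0,"ay":0,"az":0,"claw":1}]';python3 -m pendant '[{"tx":0,"ty":0,"tz":0,"ax":0,"ay":0,"az":0,"claw":1},{"tx":0,"ty":0,"tz":0,"ax":0,"ay":0,"az":0,"claw":1},{"tx":0,"ty":0,"tz":0,"ax":0,"ay":0,"az":0,"claw":1},{"tx":0,"ty":0,"tz":0,"ax":0,"ay":0,"az":0,"claw":1},{"tx":0,"ty":0,"tz":0,"ax":0,"ay":0,"az":0,"claw":1},{"tx":0,"ty":0,"tz":0,"ax":0,"ay":0,"az":0,"claw":1},{"tx":0,"ty":0,"tz":0,"ax":0,"ay":0,"az":0,"claw":1},{"tx":0,"ty":0,"tz":0,"ax":0,"ay":0,"az":0,"claw":1},{"tx":0,"ty":0,"tz":0,"ax":0,"ay":0,"az":0,"claw":1},{"tx":0,"ty":0,"tz":0,"ax":0,"ay":0,"az":0,"claw":1}]';python3 - <<'E'
from h import *;from bench import arm
c=arm.capture("wrist");t=arm.capture("top")
def reg(c,win,lo,hi):
    x0,y0,x1,y1=win;v,u=np.mgrid[y0:y1,x0:x1];P=pts(c,np.c_[u.ravel(),v.ravel()])*1000
    Q=P[(P[:,2]>lo)&(P[:,2]<hi)][:,:2].astype(np.float32);return len(Q),cv2.minEnclosingCircle(Q),cv2.minAreaRect(Q)
print("tape(top)",reg(t,(262,235,322,295),22,34))
q=blob(t,18,32,(255,230,330,300));print("dish(top)",cv2.minEnclosingCircle(plane(t,q,.007).astype(np.float32)[:,:2]*1000))
q=blob(c,100,125,(290,80,420,260),120);print(q.mean(0),cv2.minEnclosingCircle(plane(c,q,.111).astype(np.float32)[:,:2]*1000))
print("case",reg(c,(250,20,420,240),30,38))
goal(arm,603,-314.7,85,4)
cv2.imwrite("pics/m4.png",np.hstack([cv2.resize(c["frame"],(480,300)),cv2.resize(t["frame"][230:300,252:332],(320,300))]))
E
```

```text
time_s: 14.77
eef_pos: [0.588, -0.3329, 0.2389]
tool_rot: [2.145, 2.294, -0.001]
force: [-0.2, 0.1, -0.6]
width: 1.002
grip_force: 0.0
time_s: 15.6
eef_pos: [0.588, -0.3281, 0.2383]
tool_rot: [-2.142, -2.298, 0.0]
force: [-1.4, -0.7, 0.0]
width: 1.002
grip_force: 0.0
tape(top) (380, ((450.92901611328125, 8.619024276733398), 30.897825241088867), ((449.9699401855469, 8.364500045776367), (57.83613586425781, 59.864376068115234), 88.50402069091797))
dish(top) ((453.49371337890625, 7.295021057128906), 47.40435791015625)
[334.22535211 177.25352113] ((603.5227661132812, -314.8390197753906), 11.68598461151123)
case (6246, ((602.3228759765625, -275.164794921875), 79.50977325439453), ((601.5944213867188, -275.32421875), (60.47249221801758, 150.2177734375), 3.294368028640747))
t [0.0123 0.0159 0.1533] a [-0.     -0.0001  0.0003] at [ 588.  -328.1  238.3] ydir 4.0 T 15.7 w 1.0 j [ 0.68  0.41 -0.33  1.39  0.13  1.36  0.42]
```

View pics/m4.png

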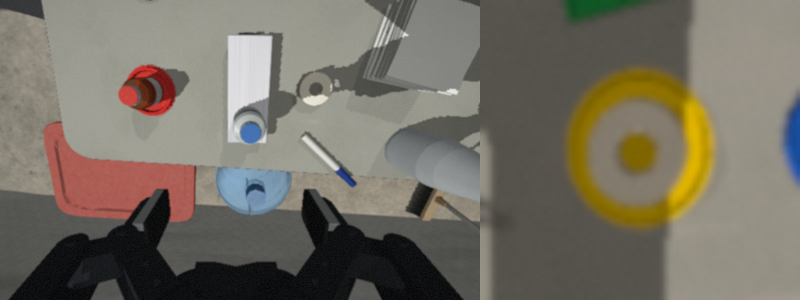

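The tape lies centred in the yellow dish (right half, (640,150)). The clear vial's cap is at (250,132) in the left half, on the case. Going for it.

```bash
python3 -m pendant '[{"tx":0.006,"ty":0.008,"tz":0,"ax":0,"ay":0,"az":0,"claw":1},{"tx":0.012,"ty":0.016,"tz":0.02,"ax":0,"ay":0,"az":0,"claw":1},{"tx":0.012,"ty":0.016,"tz":0.045,"ax":0,"ay":0,"az":0,"claw":1},{"tx":0.012,"ty":0.016,"tz":0.07,"ax":0,"ay":0,"az":0,"claw":1},{"tx":0.012,"ty":0.016,"tz":0.095,"ax":0,"ay":0,"az":0,"claw":1},{"tx":0.012,"ty":0.016,"tz":0.12,"ax":0,"ay":0,"az":0,"claw":1},{"tx":0.012,"ty":0.016,"tz":0.14,"ax":0,"ay":0,"az":0,"claw":1},{"tx":0.012,"ty":0.016,"tz":0.155,"ax":0,"ay":0,"az":0,"claw":1},{"tx":0.012,"ty":0.016,"tz":0.168,"ax":0,"ay":0,"az":0,"claw":1},{"tx":0.012,"ty":0.016,"tz":0.168,"ax":0,"ay":0,"az":0,"claw":1}]';python3 -m pendant '[{"tx":0,"ty":0,"tz":0,"ax":0,"ay":0,"az":0,"claw":1},{"tx":0,"ty":0,"tz":0,"ax":0,"ay":0,"az":0,"claw":0.8},{"tx":0,"ty":0,"tz":0,"ax":0,"ay":0,"az":0,"claw":0.65},{"tx":0,"ty":0,"tz":0,"ax":0,"ay":0,"az":0,"claw":0.58},{"tx":0,"ty":0,"tz":0,"ax":0,"ay":0,"az":0,"claw":0.54},{"tx":0,"ty":0,"tz":0,"ax":0,"ay":0,"az":0,"claw":0.5},{"tx":0,"ty":0,"tz":0,"ax":0,"ay":0,"az":0,"claw":0.45},{"tx":0,"ty":0,"tz":0,"ax":0,"ay":0,"az":0,"claw":0.3},{"tx":0,"ty":0,"tz":0,"ax":0,"ay":0,"az":0,"claw":0.3},{"tx":0,"ty":0,"tz":0,"ax":0,"ay":0,"az":0,"claw":0.3}]';python3 -c "
from h import *;from bench import arm
goal(arm,452,-121,100,4)"
```

```text
time_s: 16.53
eef_pos: [0.602, -0.3139, 0.0672]
tool_rot: [-2.138, -2.296, 0.001]
force: [-0.8, -0.5, -0.4]
width: 1.002
grip_force: 0.0
time_s: 17.37
eef_pos: [0.6035, -0.3153, 0.0713]
tool_rot: [2.141, 2.297, 0.0]
force: [-1.0, -1.3, 6.3]
width: 0.492
grip_force: 60.2
t [ 0.2044 -0.1375 -0.029 ] a [0.0006 0.0004 0.0003] at [ 603.5 -315.3   71.3] ydir 4.0 T 17.3667 w 0.492 j [ 0.65  0.55 -0.31  1.55  0.18  1.07  0.36]
```

```bash
python3 -m pendant '[{"tx":0,"ty":0,"tz":-0.01,"ax":0,"ay":0,"az":0,"claw":0.3},{"tx":0,"ty":0,"tz":-0.025,"ax":0,"ay":0,"az":0,"claw":0.3},{"tx":0.005,"ty":-0.003,"tz":-0.04,"ax":0,"ay":0,"az":0,"claw":0.3},{"tx":0.02,"ty":-0.012,"tz":-0.05,"ax":0,"ay":0,"az":0,"claw":0.3},{"tx":0.045,"ty":-0.03,"tz":-0.05,"ax":0,"ay":0,"az":0,"claw":0.3},{"tx":0.075,"ty":-0.05,"tz":-0.05,"ax":0,"ay":0,"az":0,"claw":0.3},{"tx":0.105,"ty":-0.07,"tz":-0.05,"ax":0,"ay":0,"az":0,"claw":0.3},{"tx":0.135,"ty":-0.09,"tz":-0.05,"ax":0,"ay":0,"az":0,"claw":0.3},{"tx":0.165,"ty":-0.11,"tz":-0.05,"ax":0,"ay":0,"az":0,"claw":0.3},{"tx":0.19,"ty":-0.128,"tz":-0.05,"ax":0,"ay":0,"az":0,"claw":0.3}]';python3 -m pendant '[{"tx":0.01,"ty":-0.007,"tz":0,"ax":0,"ay":0,"az":0,"claw":0.3},{"tx":0.014,"ty":-0.009,"tz":0,"ax":0,"ay":0,"az":0,"claw":0.3},{"tx":0.014,"ty":-0.009,"tz":0.01,"ax":0,"ay":0,"az":0,"claw":0.3},{"tx":0.014,"ty":-0.009,"tz":0.025,"ax":0,"ay":0,"az":0,"claw":0.3},{"tx":0.014,"ty":-0.009,"tz":0.04,"ax":0,"ay":0,"az":0,"claw":0.3},{"tx":0.014,"ty":-0.009,"tz":0.05,"ax":0,"ay":0,"az":0,"claw":0.3},{"tx":0.014,"ty":-0.009,"tz":0.055,"ax":0,"ay":0,"az":0,"claw":0.3},{"tx":0.014,"ty":-0.009,"tz":0.055,"ax":0,"ay":0,"az":0,"claw":0.3},{"tx":0.014,"ty":-0.009,"tz":0.055,"ax":0,"ay":0,"az":0,"claw":0.3},{"tx":0.014,"ty":-0.009,"tz":0.055,"ax":0,"ay":0,"az":0,"claw":0.3}]';python3 -c "
from h import *;from bench import arm
goal(arm,452.3,-121.5,40,4)"
```

```text
time_s: 18.2
eef_pos: [0.4605, -0.1324, 0.121]
tool_rot: [2.14, 2.299, -0.0]
force: [1.0, 0.4, 0.0]
width: 0.486
grip_force: 60.8
time_s: 19.03
eef_pos: [0.4527, -0.1215, 0.0658]
tool_rot: [2.142, 2.297, 0.001]
force: [0.7, 0.2, -0.7]
width: 0.492
grip_force: 60.8
t [-0.     -0.0005  0.0258] a [0.0005 0.0001 0.0002] at [ 452.7 -121.5   65.8] ydir 4.0 T 19.0333 w 0.492 j [ 0.58  0.18 -0.44  2.07  0.1   0.91  0.15]
```

```bash
python3 -m pendant '[{"tx":0,"ty":0,"tz":0.008,"ax":0,"ay":0,"az":0,"claw":0.3},{"tx":0,"ty":0,"tz":0.015,"ax":0,"ay":0,"az":0,"claw":0.3},{"tx":0,"ty":0,"tz":0.02,"ax":0,"ay":0,"az":0,"claw":0.3},{"tx":0,"ty":0,"tz":0.023,"ax":0,"ay":0,"az":0,"claw":0.3},{"tx":0,"ty":0,"tz":0.025,"ax":0,"ay":0,"az":0,"claw":0.3},{"tx":0,"ty":0,"tz":0.026,"ax":0,"ay":0,"az":0,"claw":0.3},{"tx":0,"ty":0,"tz":0.026,"ax":0,"ay":0,"az":0,"claw":0.3},{"tx":0,"ty":0,"tz":0.026,"ax":0,"ay":0,"az":0,"claw":0.3},{"tx":0,"ty":0,"tz":0.026,"ax":0,"ay":0,"az":0,"claw":0.3},{"tx":0,"ty":0,"tz":0.026,"ax":0,"ay":0,"az":0,"claw":0.3}]';python3 -m pendant '[{"tx":0,"ty":0,"tz":0,"ax":0,"ay":0,"az":0,"claw":0.5},{"tx":0,"ty":0,"tz":0,"ax":0,"ay":0,"az":0,"claw":0.55},{"tx":0,"ty":0,"tz":0,"ax":0,"ay":0,"az":0,"claw":0.6},{"tx":0,"ty":0,"tz":0,"ax":0,"ay":0,"az":0,"claw":0.7},{"tx":0,"ty":0,"tz":0,"ax":0,"ay":0,"az":0,"claw":0.8},{"tx":0,"ty":0,"tz":0,"ax":0,"ay":0,"az":0,"claw":0.9},{"tx":0,"ty":0,"tz":0,"ax":0,"ay":0,"az":0,"claw":1},{"tx":0,"ty":0,"tz":0,"ax":0,"ay":0,"az":0,"claw":1},{"tx":0,"ty":0,"tz":0,"ax":0,"ay":0,"az":0,"claw":1},{"tx":0,"ty":0,"tz":0,"ax":0,"ay":0,"az":0,"claw":1}]'
python3 -m pendant '[{"tx":0,"ty":0,"tz":-0.03,"ax":0,"ay":0,"az":0,"claw":1},{"tx":0,"ty":0,"tz":-0.06,"ax":0,"ay":0,"az":0,"claw":1},{"tx":0,"ty":0,"tz":-0.1,"ax":0,"ay":0,"az":0,"claw":1},{"tx":-0.02,"ty":0.02,"tz":-0.13,"ax":0,"ay":0,"az":0,"claw":1},{"tx":-0.05,"ty":0.04,"tz":-0.16,"ax":0,"ay":0,"az":0,"claw":1},{"tx":-0.08,"ty":0.06,"tz":-0.18,"ax":0,"ay":0,"az":0,"claw":1},{"tx":-0.11,"ty":0.085,"tz":-0.18,"ax":0,"ay":0,"az":0,"claw":1},{"tx":-0.13,"ty":0.11,"tz":-0.18,"ax":0,"ay":0,"az":0,"claw":1},{"tx":-0.14,"ty":0.13,"tz":-0.18,"ax":0,"ay":0,"az":0,"claw":1},{"tx":-0.14,"ty":0.13,"tz":-0.18,"ax":0,"ay":0,"az":0,"claw":1}]'
python3 - <<'E'
from h import *;from bench import arm
goal(arm,601.4,-275.2,80,4)
c=arm.capture("wrist");t=arm.capture("top")
def reg(c,win,lo,hi):
    x0,y0,x1,y1=win;v,u=np.mgrid[y0:y1,x0:x1];P=pts(c,np.c_[u.ravel(),v.ravel()])*1000
    Q=P[(P[:,2]>lo)&(P[:,2]<hi)][:,:2].astype(np.float32);return len(Q),cv2.minEnclosingCircle(Q),cv2.minAreaRect(Q)
print("clear(top)",reg(t,(320,235,370,290),76,86))
print("case",reg(c,(260,20,420,260),30,38))
cv2.imwrite("pics/m5.png",np.hstack([cv2.resize(c["frame"],(480,300)),cv2.resize(t["frame"][230:300,300:380],(320,300))]))
goal(arm,601.4,-275.2,80,4)
E
```

```text
time_s: 19.87
eef_pos: [0.4517, -0.1211, 0.0402]
tool_rot: [-2.141, -2.298, 0.002]
force: [-6.8, 1.5, 17.7]
width: 0.489
grip_force: 62.7
time_s: 20.7
eef_pos: [0.4521, -0.1212, 0.0393]
tool_rot: [-2.142, -2.298, -0.0]
force: [-0.5, -0.4, -0.1]
width: 1.007
grip_force: 0.0
time_s: 21.53
eef_pos: [0.594, -0.254, 0.218]
tool_rot: [-2.144, -2.296, -0.001]
force: [-1.4, 1.0, -0.1]
width: 1.002
grip_force: 0.0
t [-0.0218  0.0059  0.138 ] a [ 0.0001 -0.0004 -0.0009] at [ 594. -254.  218.] ydir 3.9 T 21.5333 w 1.002 j [ 0.62  0.37 -0.36  1.5   0.13  1.3   0.31]
clear(top) (84, ((452.9283142089844, -120.06634521484375), 12.717673301696777), ((453.1246643066406, -119.7945785522461), (21.728925704956055, 23.789953231811523), 88.65431213378906))
case (7350, ((601.2936401367188, -275.27593994140625), 79.69744873046875), ((601.4740600585938, -275.364013671875), (60.541473388671875, 150.00990295410156), 3.0756185054779053))
t [-0.0245  0.0081  0.1383] a [-0.0007 -0.0009  0.0004] at [ 591.7 -251.5  218.4] ydir 4.0 T 21.6333 w 0.997 j [ 0.62  0.36 -0.36  1.5   0.13  1.31  0.31]
```

View pics/m5.png

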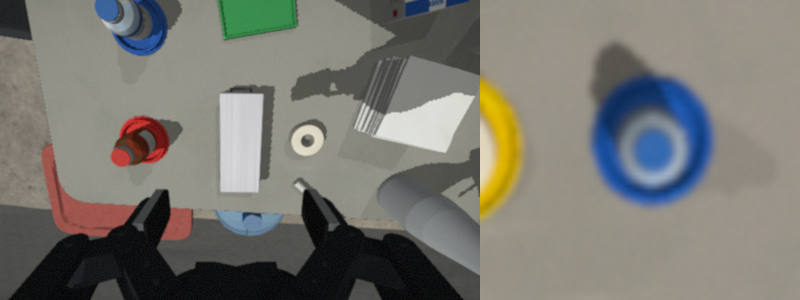

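The clear vial stands upright in the blue holder (right half, (652,148)). The case is cleared at left (241,142). Now for the case.

```bash
python3 -m pendant '[{"tx":-0.012,"ty":0.004,"tz":0,"ax":0,"ay":0,"az":0.01,"claw":1},{"tx":-0.024,"ty":0.008,"tz":0.02,"ax":0,"ay":0,"az":0.01,"claw":1},{"tx":-0.024,"ty":0.008,"tz":0.05,"ax":0,"ay":0,"az":0.01,"claw":1},{"tx":-0.024,"ty":0.008,"tz":0.08,"ax":0,"ay":0,"az":0.01,"claw":1},{"tx":-0.024,"ty":0.008,"tz":0.11,"ax":0,"ay":0,"az":0.01,"claw":1},{"tx":-0.024,"ty":0.008,"tz":0.135,"ax":0,"ay":0,"az":0.01,"claw":1},{"tx":-0.024,"ty":0.008,"tz":0.15,"ax":0,"ay":0,"az":0.01,"claw":1},{"tx":-0.024,"ty":0.008,"tz":0.155,"ax":0,"ay":0,"az":0.01,"claw":1},{"tx":-0.024,"ty":0.008,"tz":0.155,"ax":0,"ay":0,"az":0.01,"claw":1},{"tx":-0.024,"ty":0.008,"tz":0.155,"ax":0,"ay":0,"az":0.01,"claw":1}]';python3 -c "
from h import *;from bench import arm
goal(arm,601.4,-275.3,22,3)"
```

```text
time_s: 22.47
eef_pos: [0.6016, -0.2755, 0.0656]
tool_rot: [2.159, 2.28, 0.0]
force: [0.3, -0.6, -0.4]
width: 1.0
grip_force: 0.0
t [ 0.0002 -0.0003  0.0436] a [0.0007 0.0004 0.0012] at [ 601.6 -275.5   65.6] ydir 3.1 T 22.4667 w 1.0 j [ 0.61  0.52 -0.33  1.61  0.19  1.05  0.28]
```

```bash
python3 -m pendant '[{"tx":0,"ty":0,"tz":0.015,"ax":0,"ay":0,"az":0,"claw":1},{"tx":0,"ty":0,"tz":0.028,"ax":0,"ay":0,"az":0,"claw":1},{"tx":0,"ty":0,"tz":0.038,"ax":0,"ay":0,"az":0,"claw":1},{"tx":0,"ty":0,"tz":0.043,"ax":0,"ay":0,"az":0,"claw":1},{"tx":0,"ty":0,"tz":0.043,"ax":0,"ay":0,"az":0,"claw":1},{"tx":0,"ty":0,"tz":0.043,"ax":0,"ay":0,"az":0,"claw":1},{"tx":0,"ty":0,"tz":0.043,"ax":0,"ay":0,"az":0,"claw":0.9},{"tx":0,"ty":0,"tz":0.043,"ax":0,"ay":0,"az":0,"claw":0.82},{"tx":0,"ty":0,"tz":0.043,"ax":0,"ay":0,"az":0,"claw":0.76},{"tx":0,"ty":0,"tz":0.043,"ax":0,"ay":0,"az":0,"claw":0.7}]';python3 -m pendant '[{"tx":0,"ty":0,"tz":0,"ax":0,"ay":0,"az":0,"claw":0.6},{"tx":0,"ty":0,"tz":0,"ax":0,"ay":0,"az":0,"claw":0.5},{"tx":0,"ty":0,"tz":0,"ax":0,"ay":0,"az":0,"claw":0.5},{"tx":0,"ty":0,"tz":0,"ax":0,"ay":0,"az":0,"claw":0.5},{"tx":0,"ty":0,"tz":0,"ax":0,"ay":0,"az":0,"claw":0.5},{"tx":0,"ty":0,"tz":-0.005,"ax":0,"ay":0,"az":0,"claw":0.5},{"tx":0,"ty":0,"tz":-0.015,"ax":0,"ay":0,"az":0,"claw":0.5},{"tx":0,"ty":0,"tz":-0.03,"ax":0,"ay":0,"az":0,"claw":0.5},{"tx":0,"ty":0,"tz":-0.045,"ax":0,"ay":0,"az":0,"claw":0.5},{"tx":0,"ty":0,"tz":-0.055,"ax":0,"ay":0,"az":0,"claw":0.5}]';python3 -c "
from h import *;from bench import arm
goal(arm,594.7,-29.7,60,12.8)"
```

```text
time_s: 23.3
eef_pos: [0.6018, -0.2752, 0.022]
tool_rot: [2.159, 2.281, 0.001]
force: [-0.5, -0.4, 2.8]
width: 0.7
grip_force: 5.5
time_s: 24.13
eef_pos: [0.6017, -0.2753, 0.0783]
tool_rot: [2.159, 2.28, 0.001]
force: [0.5, 0.0, -2.3]
width: 0.688
grip_force: 65.0
t [0.2456 0.0064 0.0181] a [ 0.0007  0.0004 -0.1075] at [ 601.7 -275.3   78.3] ydir 3.1 T 24.1333 w 0.688 j [ 0.62  0.51 -0.34  1.6   0.18  1.07  0.28]
```

```bash
python3 -m pendant '[{"tx":0.008,"ty":0,"tz":0,"ax":0,"ay":0,"az":-0.01,"claw":0.5},{"tx":0.025,"ty":0,"tz":0,"ax":0,"ay":0,"az":-0.02,"claw":0.5},{"tx":0.05,"ty":0.001,"tz":0,"ax":0,"ay":0,"az":-0.03,"claw":0.5},{"tx":0.08,"ty":0.002,"tz":0,"ax":0,"ay":0,"az":-0.045,"claw":0.5},{"tx":0.11,"ty":0.003,"tz":0,"ax":0,"ay":0,"az":-0.06,"claw":0.5},{"tx":0.14,"ty":0.004,"tz":0,"ax":0,"ay":0,"az":-0.075,"claw":0.5},{"tx":0.17,"ty":0.005,"tz":0,"ax":0,"ay":0,"az":-0.09,"claw":0.5},{"tx":0.2,"ty":0.006,"tz":0,"ax":0,"ay":0,"az":-0.1,"claw":0.5},{"tx":0.225,"ty":0.006,"tz":0,"ax":0,"ay":0,"az":-0.107,"claw":0.5},{"tx":0.24,"ty":0.006,"tz":0,"ax":0,"ay":0,"az":-0.107,"claw":0.5}]';python3 -m pendant '[{"tx":0.005,"ty":0,"tz":0,"ax":0,"ay":0,"az":0,"claw":0.5},{"tx":0.005,"ty":0,"tz":0,"ax":0,"ay":0,"az":0,"claw":0.5},{"tx":0.005,"ty":0,"tz":0.01,"ax":0,"ay":0,"az":0,"claw":0.5},{"tx":0.005,"ty":0,"tz":0.02,"ax":0,"ay":0,"az":0,"claw":0.5},{"tx":0.005,"ty":0,"tz":0.03,"ax":0,"ay":0,"az":0,"claw":0.5},{"tx":0.005,"ty":0,"tz":0.035,"ax":0,"ay":0,"az":0,"claw":0.5},{"tx":0.005,"ty":0,"tz":0.035,"ax":0,"ay":0,"az":0,"claw":0.5},{"tx":0.005,"ty":0,"tz":0.035,"ax":0,"ay":0,"az":0,"claw":0.5},{"tx":0.005,"ty":0,"tz":0.035,"ax":0,"ay":0,"az":0,"claw":0.5},{"tx":0.005,"ty":0,"tz":0.035,"ax":0,"ay":0,"az":0,"claw":0.5}]';python3 - <<'E'
from h import *;from bench import arm
goal(arm,594.7,-29.7,26,12.8)
s=arm.capture("scene");w=arm.capture("wrist")
cv2.imwrite("pics/g.png",np.hstack([cv2.resize(s["frame"][150:300,220:400],(400,333)),cv2.resize(w["frame"],(400,333))]))
E
```

```text
time_s: 24.97
eef_pos: [0.5923, -0.0277, 0.0754]
tool_rot: [-1.949, -2.46, -0.001]
force: [-0.4, 0.3, -1.9]
width: 0.687
grip_force: 65.0
time_s: 25.8
eef_pos: [0.5935, -0.0303, 0.0418]
tool_rot: [1.961, 2.454, 0.001]
force: [-0.1, -0.2, -2.8]
width: 0.69
grip_force: 65.0
t [0.0004 0.0013 0.0158] a [ 0.0005  0.0001 -0.0006] at [593.5 -30.3  41.8] ydir 12.7 T 25.8 w 0.69 j [ 0.34  0.45 -0.45  1.79  0.23  0.95  0.02]
```

View pics/g.png

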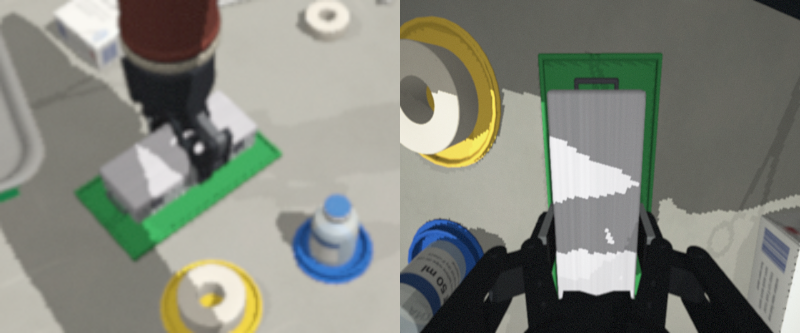

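The case hangs aligned over the green tray, well inside its rim (right half, case (545..645) in tray (540..660)). Lowering and releasing.

```bash
python3 -m pendant '[{"tx":0,"ty":0.001,"tz":0.006,"ax":0,"ay":0,"az":0,"claw":0.5},{"tx":0,"ty":0.001,"tz":0.01,"ax":0,"ay":0,"az":0,"claw":0.5},{"tx":0,"ty":0.001,"tz":0.013,"ax":0,"ay":0,"az":0,"claw":0.5},{"tx":0,"ty":0.001,"tz":0.015,"ax":0,"ay":0,"az":0,"claw":0.5},{"tx":0,"ty":0.001,"tz":0.0165,"ax":0,"ay":0,"az":0,"claw":0.5},{"tx":0,"ty":0.001,"tz":0.0165,"ax":0,"ay":0,"az":0,"claw":0.5},{"tx":0,"ty":0.001,"tz":0.0165,"ax":0,"ay":0,"az":0,"claw":0.5},{"tx":0,"ty":0.001,"tz":0.0165,"ax":0,"ay":0,"az":0,"claw":0.5},{"tx":0,"ty":0.001,"tz":0.0165,"ax":0,"ay":0,"az":0,"claw":0.5},{"tx":0,"ty":0.001,"tz":0.0165,"ax":0,"ay":0,"az":0,"claw":0.5}]';python3 -m pendant '[{"tx":0,"ty":0,"tz":0,"ax":0,"ay":0,"az":0,"claw":0.7},{"tx":0,"ty":0,"tz":0,"ax":0,"ay":0,"az":0,"claw":0.75},{"tx":0,"ty":0,"tz":0,"ax":0,"ay":0,"az":0,"claw":0.8},{"tx":0,"ty":0,"tz":0,"ax":0,"ay":0,"az":0,"claw":0.85},{"tx":0,"ty":0,"tz":0,"ax":0,"ay":0,"az":0,"claw":0.9},{"tx":0,"ty":0,"tz":0,"ax":0,"ay":0,"az":0,"claw":0.95},{"tx":0,"ty":0,"tz":0,"ax":0,"ay":0,"az":0,"claw":0.95},{"tx":0,"ty":0,"tz":0,"ax":0,"ay":0,"az":0,"claw":0.95},{"tx":0,"ty":0,"tz":-0.02,"ax":0,"ay":0,"az":0,"claw":0.95},{"tx":0,"ty":0,"tz":-0.05,"ax":0,"ay":0,"az":0,"claw":0.95}]';python3 -m pendant '[{"tx":0,"ty":0,"tz":-0.04,"ax":0,"ay":0,"az":0,"claw":1},{"tx":0,"ty":0,"tz":-0.08,"ax":0,"ay":0,"az":0,"claw":1},{"tx":0,"ty":0,"tz":-0.12,"ax":0,"ay":0,"az":0,"claw":1},{"tx":-0.03,"ty":0,"tz":-0.15,"ax":0,"ay":0,"az":0,"claw":1},{"tx":-0.06,"ty":0,"tz":-0.17,"ax":0,"ay":0,"az":0,"claw":1},{"tx":-0.09,"ty":0,"tz":-0.18,"ax":0,"ay":0,"az":0,"claw":1},{"tx":-0.11,"ty":0,"tz":-0.18,"ax":0,"ay":0,"az":0,"claw":1},{"tx":-0.12,"ty":0,"tz":-0.18,"ax":0,"ay":0,"az":0,"claw":1},{"tx":-0.12,"ty":0,"tz":-0.18,"ax":0,"ay":0,"az":0,"claw":1},{"tx":-0.12,"ty":0,"tz":-0.18,"ax":0,"ay":0,"az":0,"claw":1}]'
python3 - <<'E'
from h import *;from bench import arm
c=arm.capture("wrist");s=arm.capture("scene")
v,u=np.mgrid[0:250,250:560];P=pts(c,np.c_[u.ravel(),v.ravel()])*1000
Q=P[(P[:,2]>32)&(P[:,2]<42)&(abs(P[:,0]-595)<75)&(abs(P[:,1]+30)<100)]
print("case",cv2.minAreaRect(Q[:,:2].astype(np.float32)),Q[:,2].mean(),np.percentile(Q[:,2],[5,95]))
q=blob(c,50,75,(0,0,640,400),120);print("tray",cv2.minAreaRect(plane(c,q,.007).astype(np.float32)[:,:2]*1000))
cv2.imwrite("pics/end.png",np.hstack([cv2.resize(c["frame"],(400,300)),cv2.resize(s["frame"][130:320,240:480],(400,300))]))
E
```

```text
time_s: 26.73
eef_pos: [0.5937, -0.03, 0.0253]
tool_rot: [-1.961, -2.454, 0.001]
force: [-5.7, 0.1, 6.3]
width: 0.688
grip_force: 66.0
time_s: 27.57
eef_pos: [0.5918, -0.0301, 0.0725]
tool_rot: [-1.958, -2.451, 0.005]
force: [-0.4, -0.1, 0.2]
width: 0.947
grip_force: 0.0
time_s: 28.4
eef_pos: [0.6202, -0.146, 0.254]
tool_rot: [-1.959, -2.453, -0.0]
force: [0.2, 0.3, -0.0]
width: 0.999
grip_force: 0.0
case ((595.8263549804688, -41.08910369873047), (60.56825256347656, 126.00225067138672), 12.656790733337402) 37.46521661752319 [36.13220064 38.77170319]
tray ((599.8822021484375, -46.440834045410156), (98.41271209716797, 153.22421264648438), 12.813003540039062)
```

View pics/end.png

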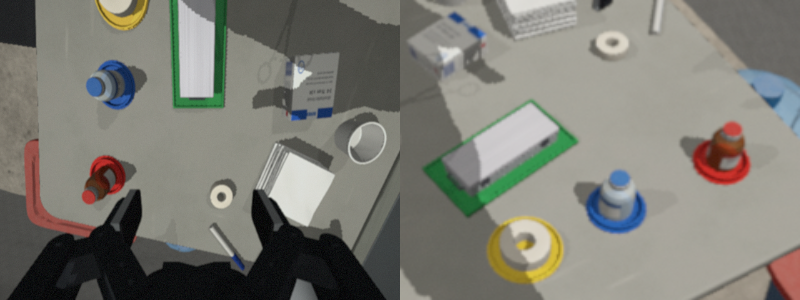

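The right half shows all four things upright in their places: the case in the tray at (503,145), tape (524,245), clear vial (618,193) and brown vial (727,147). The case top is at 37.5 mm, as it should be, and the gripper is clear. Handing in.

```bash
python3 -c "
from bench import arm
print(arm.close_job())"
```

```text
the job is handed in; nothing more can be done
None
```

I set the brown vial, the tape, the clear vial and the case upright in their own places in the order asked, released them all and handed the job in at about 28 s; no verdict was reported back.

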